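Set the damper cap of a bench balance under load

TASK

This repaired spring balance needs its damper set under load: gently place the largest brass check weight upright on the pan, inside the black centring ring, and let go of it. Then screw the knurled brass damper cap clockwise until it bottoms out, and back it off a quarter turn. Finish still holding the cap in the gripper at that setting (the locking compound on its thread is wet), with the weight still on the pan and everything else on the table left where it was.

Things in the scene. Friction and masses are not known exactly. Their poses are not given: they have to be found in the camera images.
- balance: bench spring balance, a cream base plate 150 mm (its x) by 290 mm (its y) and 24 mm high with a blue-grey deck, fixed to the table. Origin at the table surface under the centre of the base. On its y axis it carries the pan (85 mm towards +y) and the dark steel damper with its brass screw cap (85 mm towards -y); a small dial lies flat between them
- pan_center (a point): centre of the upper face of the pan, a flat round steel plate 110 mm in diameter with no rim and 5 mm thick, 80 mm above the table when empty; z up. A black ring painted on it, 31 mm in radius, marks the middle
- pan (a joint): how far the pan is pressed down (m): 0 empty, hard stop at 0.022. Spring about 600 N/m with a small preload, damped: it sinks about 7 mm under the 500 g weight. Must not be pressed beyond 18 mm
- cap_grip (a point): point on the vertical axis of the damper cap, 24 mm above its lower rim, the height to grip it; z up, x (turning with the cap) points along the white index line on its top. The cap is a knurled brass cylinder 36 mm in diameter and 36 mm tall, so its top is 12 mm above this point. Below the cap's rim is the damper's flat shoulder, 48 mm in diameter, 65 mm above the table, with eight black ticks 45 degrees apart. When bottomed, this point is 89.5 mm above the table
- cap (a joint): turning angle of the damper cap (rad) up from bottomed: 0 = screwed fully down against its stop, growing as it is unscrewed (anticlockwise seen from above; a quarter turn back from the stop is 1.57). It is already started on its thread, 2.2 to 4.0 rad above the stop, can be unscrewed no further than 6.2, and rises 4 mm a turn. Friction about 0.07 N m, stays where it is left; at the stop it turns no further and the fingers slip on it
- weight_500: the largest brass check weight, 500 g: cylinder 42 mm in diameter and 38 mm high, with a knob 22 mm in diameter on a thin neck on top, 60 mm high in all. Origin at the centre of its underside, z up. Stands on the table to the left of the balance, in a row with the two smaller ones, their places changing
- weight_200: bystander: middle brass check weight, 200 g, 31 mm in diameter, 45 mm high in all. Origin at the centre of its underside
- weight_100: bystander: smallest brass check weight, 100 g, 24 mm in diameter, 36 mm high in all. Origin at the centre of its underside
- cassette: bystander: black video cassette lying flat, 104 by 188 by 25 mm. Origin at the centre of its underside
- screwdriver: bystander: red-handled screwdriver 190 mm long lying along its x axis on the table to the right of the balance
- screw_dish: bystander: small white bowl 72 mm across, 26 mm high. Origin at the centre of its underside
- reel: bystander: blue reel 56 mm in diameter, 38 mm high, standing on its flange. Origin at the centre of its underside
- multimeter: bystander: dark green multimeter lying flat, 150 by 85 by 42 mm. Origin at the centre of its underside
Not all that is in view belongs to the job. What is shaped like the weight_500 but red or turquoise is not meant.

How it is judged:
On the way, in this order (a step that is already met when the one before it is completed fails the run):
1. the largest weight stands upright and centred on the pan, let go, with the cap not yet screwed down (horizontal distance between weight_500 and pan_center below 0.01 m and z of weight_500 in the frame of pan_center between -0.004 and 0.004 m and angle between weight_500's own z axis and vertical below 0.1 rad and value of joint pan above 0.005 m and contact force between the fingers and weight_500 below 0.05 N and linear speed of weight_500 below 0.02 m/s), for 0.2 s.
2. the cap is screwed down until it bottoms out, the weight on the pan (value of joint cap below 0.09 rad and horizontal distance between weight_500 and pan_center below 0.01 m and z of weight_500 in the frame of pan_center between -0.004 and 0.004 m and angle between weight_500's own z axis and vertical below 0.1 rad and value of joint pan above 0.005 m and contact force between the fingers and weight_500 below 0.05 N), for 0.1 s.
At the end, for the whole second after the job is handed in: The cap stands a quarter turn back from its stop (1.22 to 1.92 rad, 90 +-20 degrees) and is still gripped: the fingers press on it with more than 2 N and the grasp point is within 15 mm of its axis seen from above. The 500 g weight stands upright on the pan, alone, within 10 mm of its centre (value of joint cap between 1.22 and 1.92 rad and contact force between the fingers and cap above 2 N and horizontal distance between the grasp point and cap_grip below 0.015 m and horizontal distance between weight_500 and pan_center below 0.01 m and z of weight_500 in the frame of pan_center between -0.004 and 0.004 m and angle between weight_500's own z axis and vertical below 0.1 rad and value of joint pan above 0.005 m and contact force between the fingers and weight_500 below 0.05 N); the arm keeps its last pose, push and grip.
It fails at once if the pan is pressed beyond 18 mm, almost to its stop (value of joint pan above 0.018 m).
It fails at once if one of the smaller weights is shifted by over 20 mm or knocked over (distance of any of weight_200, weight_100 from where it was at the start of the episode above 0.02 m or angle between any of weight_200, weight_100's own z axis and vertical above 0.5 rad).
It fails at once if the cassette, screwdriver, bowl, reel or multimeter is shifted by over 20 mm or knocked over (distance of any of cassette, screw_dish, reel, multimeter, screwdriver from where it was at the start of the episode above 0.02 m or angle between any of cassette, screw_dish, reel, multimeter's own z axis and vertical above 0.5 rad).
It also fails if it takes over 70 s, if anything falls off the work surface, if the arm or the gripper's body presses on something with over 40 N, if the wrist force passes 120 N, or if a joint passes its speed limit or range.

ROBOT

A 7-joint arm with a two-finger parallel gripper is mounted at the origin on the work surface. World frame = base frame: x ahead of the robot, y to its left, z up, the work surface at z = 0. Lengths are in m, angles in rad, forces in N, time in s.
With the tool pointing down it reaches from about 0.35 to 0.9 m from the base axis. Payload 7.2 kg.
Tool frame: the origin (TCP) lies between the finger pads; the fingertips stand ctrl.tips_ahead ahead of it and the grasp point (between the pads) lies 11 mm behind it (ctrl.tips_ahead is the distance from the TCP to the fingertips, in m); z points along the fingers, y is the line along which they close (so a half turn about z gives the same grasp; the last joint's range is limited). The gripper opens to 88 mm and grips with 3 to 60 N. Pads are 20 mm wide; open, the fingers measure 115 mm over their backs; the gripper's body (75 mm by 178 mm) begins 61 mm behind the grasp point.
Start: joints at [1.066, 0.411, -0.013, 1.596, 0.006, 1.134, -0.082], TCP at [0.264, -0.566, 0.231] pointing down, gripper open.
Joint ranges: [-2.95, 2.95], [-0.29, 1.99], [-1.47, 1.44], [0.14, 2.54], [-1.03, 4.17], [0.13, 1.85], [-2.86, 2.86]. Speed limits (rad/s): [2.39, 2.39, 3.01, 3.01, 3.14, 3.14, 3.14].

INTERFACE

Orientations are given as a unit quaternion [x, y, z, w].
In Python, from rig import ctrl, cams gives the robot as it stands. The module is installed in compiled form; this text tells all that it offers.
- The arm moves only by the tool servo_tool, never from a script. Its argument "increments" is a list of rows, each an object of numbers: "x", "y", "z": the shift along the world's x, y, z in m; "wx", "wy", "wz": the turn, a rotation vector about the world's x, y, z in rad; "gripper": the opening, from 0 (shut) to 1 (fully open). A call has 1 to 12 rows; each row is the pose to reach, as a shift and turn from the pose commanded when the call began; what a row does not reach only later rows make up. A row lasts 1/12 s, in which the tool goes at most 41.7 mm and 7.16 degrees, less where a joint would pass 70% of its speed; a pose out of reach is approached as far as the arm can. A call with a gripper value outside its range is refused whole. The fingers move at their own pace and stop on an object; the grip force is fixed at half the most. Time passes only in rows, so rows that repeat a pose let the fingers close. It gives the time, the measured TCP pose, the force, the opening and the grip force at its end, in the units of the state.
- ctrl.get_state(): the state, without advancing time (a new reading comes with each control period).
- cams.get_image(name): name is "scene" or "top" or "wrist"; returns (picture, depth): 420x560x3 uint8, blue, green, red; 420x560 float32, m along the optical axis (not along the pixel's ray), 0 where there is no reading.
- cams.camera_params(name): a dict with "fovy" (degrees; the focal length in pixels is half the picture's height over the tangent of half this angle, whatever the lens; pixels are square), "cx", "cy" (the principal point, pixels), "rvec" (rotation vector, rad) and "tvec" (3), from world to camera coordinates, as OpenCV has them. Camera axes: x right, y down, z forward; pixel columns grow to the right and rows downward; lengths in m; the calibration is good to about 2 mm. The wrist camera is an equidistant fisheye: a pixel r from the principal point sees the ray r / f radians off the axis. A picture is of the moment at which its call begins: read the wrist's pose just before it. camera_params takes no time and is no camera call; for the wrist camera it gives the pose at the moment of the call.
- ctrl.finish_job(): hands the job in; it is judged then, once.
The state is a dict: "t": time; "joints": joint angles; "dq": joint speeds; "tau": joint torques, N m; "tcp_pos": TCP position; "ee_rot": TCP orientation; "wrist_force": force on the tool from outside, world axes, zero at the start; "wrist_torque": the same for the moment, N m; "width": finger opening in m; "grip_force": force on a finger pad.
Only numpy, scipy, OpenCV 4.12 (cv2) and the standard library are available. Lean on these libraries where they do the work, as an engineer would, in place of code of your own. Each camera call takes 0.05 s, during which the arm holds its last target. There are 200 camera calls.

## Working session

There is one attempt and no reset: what is moved stays moved. The work goes in short steps, Python scripts to look and compute and a tool call to move; the robot and the scene stay as the last step left them, time stands still between calls to the robot, and variables do not carry over. Pictures are saved under pics/ and viewed, at most 10 in all, crops included, and the job is handed in when it is done.

Besides the shell and the picture viewer there is one more tool, called in YAML: its name, and indented under it one key for each argument. servo_tool: Moves the arm, as the interface text tells. Its arguments: {"type":"object","properties":{"increments":{"type":"array"}},"required":["increments"]}

```bash
mkdir -p pics
cat > h.py <<'E'
import numpy as np, cv2
from rig import ctrl, cams
def grab(n):
    p=cams.camera_params(n); im,d=cams.get_image(n); return p,im,d
def ray(p,u,v,n='top',h=420):
    f=h/2/np.tan(np.radians(p['fovy'])/2)
    x=(np.asarray(u,float)-p['cx'])/f; y=(np.asarray(v,float)-p['cy'])/f
    if n=='wrist':
        r=np.hypot(x,y)+1e-12; d=np.stack([np.sin(r)*x/r,np.sin(r)*y/r,np.cos(r)],-1)
    else: d=np.stack([x,y,np.ones_like(x)],-1)
    R=cv2.Rodrigues(np.array(p['rvec'],float))[0]; t=np.array(p['tvec'],float).ravel()
    return -R.T@t, d@R
def onplane(p,u,v,z,n='top'):
    c,d=ray(p,u,v,n); s=(z-c[2])/d[...,2]; return c+d*s[...,None]
E
python3 - <<'E'
from h import *
print(ctrl.get_state()['tcp_pos'],ctrl.get_state()['ee_rot'],ctrl.tips_ahead)
for n in('scene','top'):
    p,im,d=grab(n); cv2.imwrite(f'pics/{n}0.png',im); np.savez(f'{n}0.npz',im=im,d=d); print(n,p)
E
```

```text
[ 0.26417525 -0.56590579  0.22984356] [ 9.76242183e-01  2.16680922e-01 -2.00986043e-04 -7.33723878e-04] 0.008
scene {'fovy': 56.14863161675682, 'cx': 282.7324497212158, 'cy': 213.0451464525153, 'rvec': array([ 1.38687906,  2.06408388, -0.96812422]), 'tvec': array([ 0.17112968, -0.25360661,  1.48333557])}
top {'fovy': 52.90287822287934, 'cx': 272.08265732498717, 'cy': 213.32333189268715, 'rvec': array([ 2.11714083, -2.15610292,  0.15637494]), 'tvec': array([0.06239116, 0.51519993, 1.27112652])}
```

View pics/top0.png

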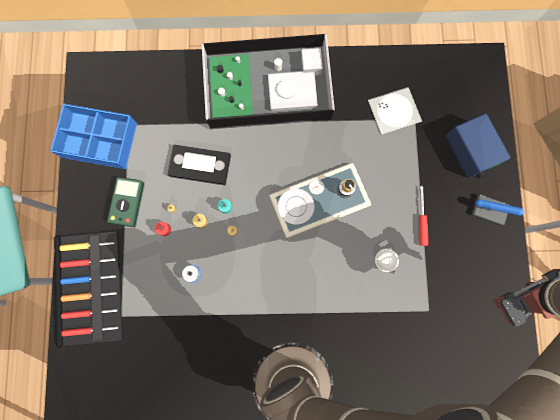

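View pics/scene0.png

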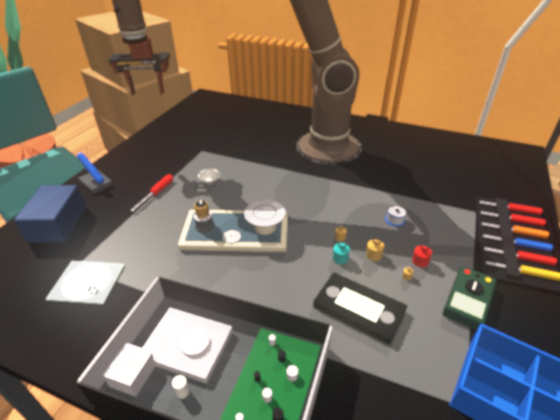

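Top view: pan at about (296,207), cap (347,187), brass weights at (171,208), (200,220) and (232,230), with the largest probably at (200,220). The decoys are turquoise at (225,206) and red at (162,229). I'll measure these next.

Run:
```python
from h import *
p=cams.camera_params('top'); z=np.load('top0.npz'); im,d=z['im'],z['d']
hsv=cv2.cvtColor(im,cv2.COLOR_BGR2HSV)
m=cv2.inRange(hsv,(12,90,60),(32,255,255)); m[:140]=0;m[300:]=0;m[:,:145]=0;m[:,400:]=0
n,l,s,c=cv2.connectedComponentsWithStats(m)
def pts(mask):
    v,u=np.nonzero(mask); C,r=ray(p,u,v); 
    R=cv2.Rodrigues(p['rvec'])[0]; dep=d[v,u]
    f=(r@R.T)[:,2]; return C+r*(dep/f)[:,None]
for i in range(1,n):
    if s[i,4]<12: continue
    P=pts(l==i); print(s[i],P[:,2].max().round(3),P[:,2].min().round(3),'mean',P.mean(0).round(4),'plane.03',onplane(p,*c[i],0.03).round(4))
# base outline: cream
v,u=np.mgrid[150:250,255:385]
mk=np.zeros(im.shape[:2],bool); mk[150:250,255:385]=1
P=pts(mk); 
h=P[:,2]
for lo,hi in((.015,.035),(.07,.09),(.09,.12)):
    q=P[(h>lo)&(h<hi)]; print(lo,len(q),q.mean(0).round(4), cv2.minAreaRect(q[:,:2].astype(np.float32)*1000))
q=P[(h>.07)&(h<.085)]
big=cv2.resize(im[150:260,150:390],None,fx=3.3,fy=3.3,interpolation=cv2.INTER_CUBIC); cv2.imwrite('pics/crop.png',big)
```

```text
[342 179  11  13  48] 0.107 0.076 mean [ 0.5845 -0.17    0.0947] plane.03 [ 0.5987 -0.1811  0.03  ]
[167 204   9   8  52] 0.033 -0.007 mean [0.5433 0.3734 0.0179] plane.03 [0.5412 0.3704 0.03  ]
[192 214  16  14 160] 0.058 -0.006 mean [0.4987 0.2796 0.0336] plane.03 [0.4992 0.2803 0.03  ]
[227 226  11  10  78] 0.044 -0.001 mean [0.4668 0.1796 0.0253] plane.03 [0.4663 0.1791 0.03  ]
0.015 2971 [ 0.5619 -0.1179  0.0235] ((494.2469787597656, -124.62872314453125), (291.39166259765625, 290.70452880859375), 20.20125389099121)
0.07 1035 [ 0.5314 -0.0234  0.0788] ((560.8651123046875, -66.84159088134766), (108.16287994384766, 219.76901245117188), 32.78894805908203)
0.09 124 [ 0.5889 -0.179   0.1013] ((589.6976928710938, -180.30760192871094), (33.76493835449219, 34.92970275878906), 45.230899810791016)
```

View pics/crop.png

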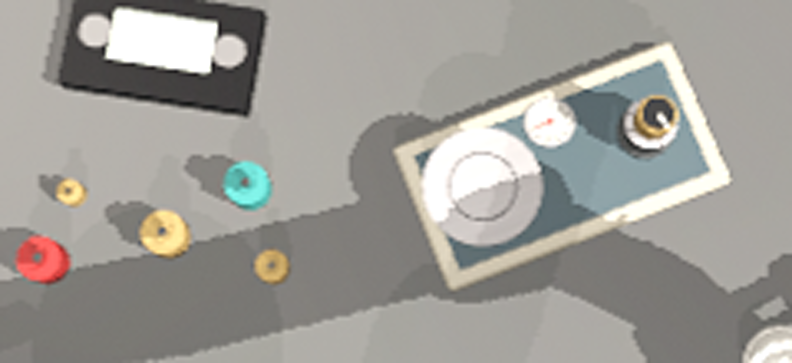

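Weight_500 is at about (0.499, 0.280). I'll move over it, turning the closing line across the row (+55°).

servo_tool:
  increments:
    - {"x": 0.01,"y": 0.038,"wz": 0.08,"gripper": 1}
    - {"x": 0.02,"y": 0.076,"wz": 0.16}
    - {"x": 0.03,"y": 0.114,"wz": 0.24}
    - {"x": 0.04,"y": 0.152,"wz": 0.32}
    - {"x": 0.05,"y": 0.19,"wz": 0.4}
    - {"x": 0.06,"y": 0.228,"wz": 0.48}
    - {"x": 0.07,"y": 0.266,"wz": 0.56}
    - {"x": 0.08,"y": 0.304,"wz": 0.64}
    - {"x": 0.09,"y": 0.342,"wz": 0.72}
    - {"x": 0.1,"y": 0.38,"wz": 0.8}
    - {"x": 0.11,"y": 0.418,"wz": 0.88}
    - {"x": 0.12,"y": 0.456,"wz": 0.96}

```text
validation failed for argument at $.in...
```

Run:
```python
from h import *
s=ctrl.get_state(); print(s['t'],s['tcp_pos'].round(4),s['ee_rot'].round(3),s['joints'].round(2))
p,im,d=grab('wrist'); cv2.imwrite('pics/w1.png',im); np.savez('w1.npz',im=im,d=d,**{k:p[k] for k in p})
```

```text
0.1 [ 0.2642 -0.566   0.2299] [ 0.976  0.217 -0.    -0.001] [ 1.07  0.41 -0.01  1.6   0.01  1.13 -0.08]
```

View pics/w1.png

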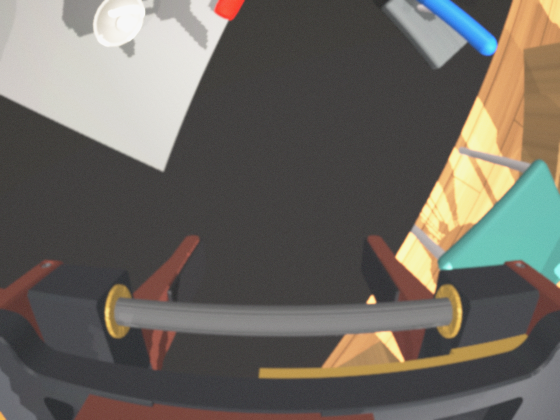

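The move was refused and the arm hasn't moved. The wrist picture still shows the start view, with fingers at the bottom and the bowl at (120,20). I'll retry with every key in each row.

servo_tool:
  increments:
    - {"x": 0.01,"y": 0.038,"z": 0,"wx": 0,"wy": 0,"wz": 0.08,"gripper": 1}
    - {"x": 0.02,"y": 0.076,"z": 0,"wx": 0,"wy": 0,"wz": 0.16,"gripper": 1}
    - {"x": 0.03,"y": 0.114,"z": 0,"wx": 0,"wy": 0,"wz": 0.24,"gripper": 1}
    - {"x": 0.04,"y": 0.152,"z": 0,"wx": 0,"wy": 0,"wz": 0.32,"gripper": 1}
    - {"x": 0.05,"y": 0.19,"z": 0,"wx": 0,"wy": 0,"wz": 0.4,"gripper": 1}
    - {"x": 0.06,"y": 0.228,"z": 0,"wx": 0,"wy": 0,"wz": 0.48,"gripper": 1}
    - {"x": 0.07,"y": 0.266,"z": 0,"wx": 0,"wy": 0,"wz": 0.56,"gripper": 1}
    - {"x": 0.08,"y": 0.304,"z": 0,"wx": 0,"wy": 0,"wz": 0.64,"gripper": 1}
    - {"x": 0.09,"y": 0.342,"z": 0,"wx": 0,"wy": 0,"wz": 0.72,"gripper": 1}
    - {"x": 0.1,"y": 0.38,"z": 0,"wx": 0,"wy": 0,"wz": 0.8,"gripper": 1}
    - {"x": 0.11,"y": 0.418,"z": 0,"wx": 0,"wy": 0,"wz": 0.88,"gripper": 1}
    - {"x": 0.12,"y": 0.456,"z": 0,"wx": 0,"wy": 0,"wz": 0.96,"gripper": 1}

```text
t: 1.15
tcp_pos: [0.3843, -0.1085, 0.2308]
ee_rot: [0.765, 0.644, -0.0, 0.0]
wrist_force: [1.3, -1.0, -0.1]
width: 0.0883
grip_force: 0.0
```

servo_tool:
  increments:
    - {"x": 0.014,"y": 0.036,"z": 0,"wx": 0,"wy": 0,"wz": 0,"gripper": 1}
    - {"x": 0.028,"y": 0.072,"z": 0,"wx": 0,"wy": 0,"wz": 0,"gripper": 1}
    - {"x": 0.042,"y": 0.108,"z": 0,"wx": 0,"wy": 0,"wz": 0,"gripper": 1}
    - {"x": 0.056,"y": 0.144,"z": 0,"wx": 0,"wy": 0,"wz": 0,"gripper": 1}
    - {"x": 0.07,"y": 0.18,"z": 0,"wx": 0,"wy": 0,"wz": 0,"gripper": 1}
    - {"x": 0.084,"y": 0.216,"z": 0,"wx": 0,"wy": 0,"wz": 0,"gripper": 1}
    - {"x": 0.098,"y": 0.252,"z": 0,"wx": 0,"wy": 0,"wz": 0,"gripper": 1}
    - {"x": 0.115,"y": 0.288,"z": 0,"wx": 0,"wy": 0,"wz": 0,"gripper": 1}
    - {"x": 0.115,"y": 0.288,"z": 0,"wx": 0,"wy": 0,"wz": 0,"gripper": 1}
    - {"x": 0.115,"y": 0.288,"z": 0,"wx": 0,"wy": 0,"wz": 0,"gripper": 1}

```text
t: 1.98
tcp_pos: [0.499, 0.1801, 0.2299]
ee_rot: [0.764, 0.645, -0.0, -0.001]
wrist_force: [0.4, -1.0, -0.6]
width: 0.0881
grip_force: 0.0
```

```bash
cat >> h.py <<'E'
def pts(p,d,v,u,n):
    C,r=ray(p,u,v,n); R=cv2.Rodrigues(np.array(p['rvec'],float))[0]
    f=(r@R.T)[:,2]; return C+r*(d[v,u]/f)[:,None]
def fitc(P):
    A=np.c_[2*P[:,:2],np.ones(len(P))]; x=np.linalg.lstsq(A,(P[:,:2]**2).sum(1),rcond=None)[0]
    return x[:2],np.sqrt(x[2]+x[:2]@x[:2])
E
python3 - <<'E'
from h import *
s=ctrl.get_state(); print(s['t'],s['tcp_pos'].round(4),s['ee_rot'].round(3),s['joints'].round(2))
p,im,d=grab('wrist'); cv2.imwrite('pics/w2.png',im)
hsv=cv2.cvtColor(im,cv2.COLOR_BGR2HSV); m=cv2.inRange(hsv,(12,90,60),(32,255,255))
n,l,st,c=cv2.connectedComponentsWithStats(m)
for i in range(1,n):
    if st[i,4]<150: continue
    v,u=np.nonzero(l==i); P=pts(p,d,v,u,'wrist'); ok=d[v,u]>0; P=P[ok]
    if not len(P): continue
    o=[P[(P[:,2]>a)&(P[:,2]<b)] for a,b in((.034,.042),(.054,.063))]
    print(st[i],P.mean(0).round(3),P[:,2].max().round(3),[(len(q),cv2.minEnclosingCircle((q[:,:2]*1000).astype(np.float32))) for q in o if len(q)>3])
E
```

```text
1.9833 [0.499  0.1801 0.2299] [ 0.764  0.645 -0.    -0.001] [ 0.11  0.33 -0.68  1.79  0.23  1.1  -0.82]
[284   0  22  25 409] [0.544 0.37  0.018] 0.035 [(4, ((542.279052734375, 366.76568603515625), 2.1935853958129883))]
[ 250   75   40   40 1217] [0.501 0.279 0.034] 0.058 [(1095, ((500.6434020996094, 279.6137390136719), 20.856788635253906)), (4, ((504.85797119140625, 270.1134033203125), 3.320183753967285))]
[244 173  27  30 653] [0.469 0.179 0.023] 0.043 [(20, ((469.21832275390625, 180.86553955078125), 7.328248977661133))]
[104 284  28  55 797] [0.459 0.213 0.317] 0.324 []
[435 284  28  55 793] [0.548 0.198 0.317] 0.323 []
[ 260  333  268   46 2912] [0.533 0.193 0.328] 0.335 []
```

View pics/w2.png

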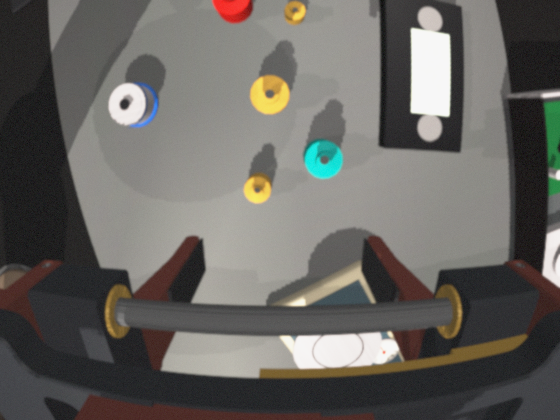

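The wrist view shows weight_500 at pixel (270,95), at world (0.5005, 0.2796). I'll go over it, descend and grip.

servo_tool:
  increments:
    - {"x": 0.001,"y": 0.035,"z": 0,"wx": 0,"wy": 0,"wz": 0,"gripper": 1}
    - {"x": 0.0015,"y": 0.07,"z": 0,"wx": 0,"wy": 0,"wz": 0,"gripper": 1}
    - {"x": 0.0015,"y": 0.0995,"z": -0.02,"wx": 0,"wy": 0,"wz": 0,"gripper": 1}
    - {"x": 0.0015,"y": 0.0995,"z": -0.055,"wx": 0,"wy": 0,"wz": 0,"gripper": 1}
    - {"x": 0.0015,"y": 0.0995,"z": -0.09,"wx": 0,"wy": 0,"wz": 0,"gripper": 1}
    - {"x": 0.0015,"y": 0.0995,"z": -0.125,"wx": 0,"wy": 0,"wz": 0,"gripper": 1}
    - {"x": 0.0015,"y": 0.0995,"z": -0.16,"wx": 0,"wy": 0,"wz": 0,"gripper": 1}
    - {"x": 0.0015,"y": 0.0995,"z": -0.19,"wx": 0,"wy": 0,"wz": 0,"gripper": 1}
    - {"x": 0.0015,"y": 0.0995,"z": -0.21,"wx": 0,"wy": 0,"wz": 0,"gripper": 1}
    - {"x": 0.0015,"y": 0.0995,"z": -0.215,"wx": 0,"wy": 0,"wz": 0,"gripper": 1}
    - {"x": 0.0015,"y": 0.0995,"z": -0.215,"wx": 0,"wy": 0,"wz": 0,"gripper": 1}

```text
t: 2.95
tcp_pos: [0.5004, 0.2749, 0.0146]
ee_rot: [0.766, 0.642, -0.002, 0.0]
wrist_force: [-1.5, -0.0, -0.4]
width: 0.088
grip_force: 0.0
```

servo_tool:
  increments:
    - {"x": 0,"y": 0,"z": 0,"wx": 0,"wy": 0,"wz": 0,"gripper": 0.3}
    - {"x": 0,"y": 0,"z": 0,"wx": 0,"wy": 0,"wz": 0,"gripper": 0.3}
    - {"x": 0,"y": 0,"z": 0,"wx": 0,"wy": 0,"wz": 0,"gripper": 0.3}
    - {"x": 0,"y": 0,"z": 0,"wx": 0,"wy": 0,"wz": 0,"gripper": 0.3}
    - {"x": 0,"y": 0,"z": 0,"wx": 0,"wy": 0,"wz": 0,"gripper": 0.3}
    - {"x": 0,"y": 0,"z": 0,"wx": 0,"wy": 0,"wz": 0,"gripper": 0.3}
    - {"x": 0,"y": 0,"z": 0,"wx": 0,"wy": 0,"wz": 0,"gripper": 0.3}
    - {"x": 0,"y": 0,"z": 0,"wx": 0,"wy": 0,"wz": 0,"gripper": 0.3}

```text
t: 3.62
tcp_pos: [0.5009, 0.2772, 0.0158]
ee_rot: [0.766, 0.643, 0.0, 0.0]
wrist_force: [-1.3, -0.3, 2.9]
width: 0.041
grip_force: 30.0
```

Gripped (width 41 mm, 30 N). I'll lift and locate the pan, dial and cap from the first pictures.

servo_tool:
  increments:
    - {"x": 0,"y": 0,"z": 0.005,"wx": 0,"wy": 0,"wz": 0,"gripper": 0.3}
    - {"x": 0,"y": 0,"z": 0.02,"wx": 0,"wy": 0,"wz": 0,"gripper": 0.3}
    - {"x": 0,"y": 0,"z": 0.05,"wx": 0,"wy": 0,"wz": 0,"gripper": 0.3}
    - {"x": 0,"y": 0,"z": 0.08,"wx": 0,"wy": 0,"wz": 0,"gripper": 0.3}
    - {"x": 0,"y": 0,"z": 0.11,"wx": 0,"wy": 0,"wz": 0,"gripper": 0.3}
    - {"x": 0,"y": 0,"z": 0.135,"wx": 0,"wy": 0,"wz": 0,"gripper": 0.3}
    - {"x": 0,"y": 0,"z": 0.15,"wx": 0,"wy": 0,"wz": 0,"gripper": 0.3}
    - {"x": 0,"y": 0,"z": 0.15,"wx": 0,"wy": 0,"wz": 0,"gripper": 0.3}
    - {"x": 0,"y": 0,"z": 0.15,"wx": 0,"wy": 0,"wz": 0,"gripper": 0.3}

```text
t: 4.37
tcp_pos: [0.5008, 0.2769, 0.1656]
ee_rot: [0.766, 0.643, 0.0, 0.0]
wrist_force: [-0.5, 0.7, -4.4]
width: 0.0412
grip_force: 30.0
```

Run:
```python
from h import *
def run(n):
    p=cams.camera_params(n); z=np.load(n+'0.npz'); im,d=z['im'],z['d']
    v,u=np.nonzero(d>0); P=pts(p,d,v,u,n)
    near=lambda c,r:np.hypot(P[:,0]-c[0],P[:,1]-c[1])<r
    for nm,c,r,lo,hi in(('pan',(.531,-.023),.075,.072,.088),('captop',(.589,-.179),.03,.096,.115),('shoulder',(.589,-.179),.035,.058,.072)):
        q=P[near(c,r)&(P[:,2]>lo)&(P[:,2]<hi)]
        if len(q)<5: print(n,nm,len(q)); continue
        c,rad=cv2.minEnclosingCircle((q[:,:2]*1000).astype(np.float32))
        print(n,nm,len(q),q.mean(0).round(4),np.round(c,1),round(rad,1))
        if nm=='captop':
            mm=near(q.mean(0)[:2],.025)&(P[:,2]>lo)&(P[:,2]<hi)
            w=mm&(im[v,u].min(1)>130); print('white',P[w].round(4).tolist()[:12])
run('top');run('scene')
p=cams.camera_params('top'); im=np.load('top0.npz')['im']
# base deck outline, blue-grey
hsv=cv2.cvtColor(im,cv2.COLOR_BGR2HSV)
# cream plate outline
m=cv2.inRange(hsv,(15,25,110),(32,110,255)); m[:150]=0;m[250:]=0;m[:,:260]=0;m[:,385:]=0
m=cv2.morphologyEx(m,cv2.MORPH_OPEN,np.ones((2,2)))
v,u=np.nonzero(m); q=onplane(p,u,v,.024); print('base',cv2.minAreaRect((q[:,:2]*1000).astype(np.float32)))
s=ctrl.get_state();print(s['tcp_pos'].round(4),s['ee_rot'].round(4),s['wrist_force'].round(2),s['width'])
```

```text
top pan 1012 [ 0.5304 -0.0204  0.0788] [530.7 -20.2] 54.8
top captop 111 [ 0.5896 -0.1795  0.1023] [ 589.5 -179.9] 17.9
white [[0.6065, -0.1857, 0.1], [0.6032, -0.1915, 0.1003], [0.5988, -0.1932, 0.106], [0.5976, -0.1946, 0.0978], [0.5931, -0.1963, 0.1037], [0.5911, -0.1788, 0.1009], [0.591, -0.1818, 0.101], [0.5898, -0.1959, 0.1053], [0.5875, -0.1783, 0.1032], [0.5878, -0.1816, 0.1015], [0.5877, -0.1845, 0.1018], [0.5873, -0.1962, 0.1028]]
top shoulder 59 [ 0.5819 -0.1732  0.064 ] [ 589.9 -179.2] 23.7
scene pan 873 [ 0.5363 -0.0187  0.0789] [531.4 -19.3] 57.4
scene captop 111 [ 0.5956 -0.1775  0.1019] [ 592.8 -180.1] 19.2
white [[0.5792, -0.1916, 0.1007], [0.5823, -0.1859, 0.1046], [0.5786, -0.1855, 0.102], [0.5785, -0.1823, 0.1028], [0.5868, -0.1863, 0.1044], [0.5852, -0.1842, 0.1038], [0.5836, -0.1822, 0.1032], [0.5873, -0.1833, 0.1021], [0.586, -0.181, 0.1019]]
scene shoulder 99 [ 0.6028 -0.1716  0.0639] [ 594.6 -177.6] 23.7
base ((554.7066040039062, -94.58901977539062), (152.86509704589844, 278.36773681640625), 20.395610809326172)
[0.5008 0.2769 0.1656] [7.659e-01 6.429e-01 1.000e-04 2.000e-04] [-0.46  0.67 -4.38] 0.041245695891873144
```

servo_tool:
  increments:
    - {"x": 0.002,"y": -0.015,"z": 0,"wx": 0,"wy": 0,"wz": 0,"gripper": 0.3}
    - {"x": 0.005,"y": -0.045,"z": 0,"wx": 0,"wy": 0,"wz": 0,"gripper": 0.3}
    - {"x": 0.008,"y": -0.08,"z": 0,"wx": 0,"wy": 0,"wz": 0,"gripper": 0.3}
    - {"x": 0.012,"y": -0.115,"z": 0,"wx": 0,"wy": 0,"wz": 0,"gripper": 0.3}
    - {"x": 0.015,"y": -0.15,"z": 0,"wx": 0,"wy": 0,"wz": 0,"gripper": 0.3}
    - {"x": 0.019,"y": -0.185,"z": 0,"wx": 0,"wy": 0,"wz": 0,"gripper": 0.3}
    - {"x": 0.022,"y": -0.22,"z": 0,"wx": 0,"wy": 0,"wz": 0,"gripper": 0.3}
    - {"x": 0.026,"y": -0.255,"z": 0,"wx": 0,"wy": 0,"wz": 0,"gripper": 0.3}
    - {"x": 0.029,"y": -0.285,"z": 0,"wx": 0,"wy": 0,"wz": 0,"gripper": 0.3}
    - {"x": 0.03,"y": -0.299,"z": -0.01,"wx": 0,"wy": 0,"wz": 0,"gripper": 0.3}
    - {"x": 0.03,"y": -0.299,"z": -0.02,"wx": 0,"wy": 0,"wz": 0,"gripper": 0.3}
    - {"x": 0.03,"y": -0.299,"z": -0.03,"wx": 0,"wy": 0,"wz": 0,"gripper": 0.3}

```text
t: 5.37
tcp_pos: [0.5297, -0.0224, 0.1333]
ee_rot: [0.766, 0.642, -0.001, -0.001]
wrist_force: [-0.0, 0.5, -4.5]
width: 0.041
grip_force: 30.0
```

Run:
```python
from h import *
p,im,d=grab('wrist'); q,im2,_=grab('scene')
cv2.imwrite('pics/w3.png',np.vstack([cv2.resize(im[170:420,100:460],(576,400)),cv2.resize(im2[180:280,150:320],(340,200))[:, :].repeat(1,0) if 0 else cv2.copyMakeBorder(cv2.resize(im2[180:280,150:320],(340,200)),0,0,0,236,cv2.BORDER_CONSTANT)]))
s=ctrl.get_state();print(s['t'],s['tcp_pos'].round(4),s['ee_rot'].round(4),s['wrist_force'].round(2),s['joints'].round(2))
```

```text
5.4667 [ 0.5288 -0.0203  0.1328] [ 0.7652  0.6437 -0.0015 -0.0022] [-1.68  0.04 -4.35] [ 0.42  0.43 -0.6   1.9   0.3   0.91 -0.5 ]
```

View pics/w3.png

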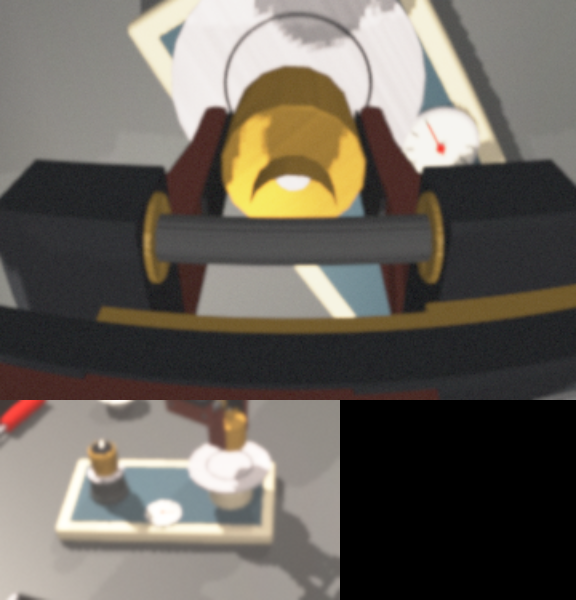

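The held weight is in view above the ring. I'll descend to about 8 mm clear of the pan and measure the held weight.

servo_tool:
  increments:
    - {"x": 0,"y": 0,"z": -0.01,"wx": 0,"wy": 0,"wz": 0,"gripper": 0.3}
    - {"x": 0,"y": 0,"z": -0.02,"wx": 0,"wy": 0,"wz": 0,"gripper": 0.3}
    - {"x": 0,"y": 0,"z": -0.03,"wx": 0,"wy": 0,"wz": 0,"gripper": 0.3}
    - {"x": 0,"y": 0,"z": -0.03,"wx": 0,"wy": 0,"wz": 0,"gripper": 0.3}
    - {"x": 0,"y": 0,"z": -0.03,"wx": 0,"wy": 0,"wz": 0,"gripper": 0.3}
    - {"x": 0,"y": 0,"z": -0.03,"wx": 0,"wy": 0,"wz": 0,"gripper": 0.3}

```text
t: 5.97
tcp_pos: [0.5311, -0.0215, 0.1058]
ee_rot: [0.766, 0.643, 0.0, 0.0]
wrist_force: [0.1, 0.3, -4.7]
width: 0.0411
grip_force: 30.0
```

Run:
```python
from h import *
p,im,d=grab('wrist')
s=ctrl.get_state();print(s['t'],s['tcp_pos'].round(4),s['ee_rot'].round(4),s['wrist_force'].round(2))
t=s['tcp_pos']
v,u=np.nonzero(d>0); P=pts(p,d,v,u,'wrist'); hs=cv2.cvtColor(im,cv2.COLOR_BGR2HSV)[v,u]
br=(hs[:,0]>12)&(hs[:,0]<32)&(hs[:,1]>90)&(np.hypot(*(P[:,:2]-t[:2]).T)<.035)
q=P[br]; print(len(q),q[:,2].min(),q[:,2].max())
for z in (.09,.1,.108,.116):
    k=q[abs(q[:,2]-z)<.004]
    if len(k)>10: print(z,len(k),fitc(k),k.mean(0).round(4))
top=q[(q[:,2]>t[2]+.02)]; 
pan=P[(abs(P[:,2]-.079)<.004)&(np.hypot(P[:,0]-.531,P[:,1]+.02)<.065)]; print('panz',pan[:,2].mean(),len(pan))
pn=pan[pan[:,1]>-.01]; a=np.hypot(pn[:,0]-.531,pn[:,1]+.02)
th=np.arctan2(pn[:,1]+.02,pn[:,0]-.531); e=[pn[(th>=x)&(th<x+.1)][np.argmax(a[(th>=x)&(th<x+.1)])] for x in np.arange(.3,2.8,.1) if ((th>=x)&(th<x+.1)).sum()>5]
print('pan fit',fitc(np.array(e)))
```

```text
6.0167 [ 0.5312 -0.0216  0.106 ] [7.658e-01 6.431e-01 3.000e-04 2.000e-04] [ 0.13 -0.24 -4.87]
10108 0.07773269165028704 0.21099137354003664
0.09 151 (array([ 0.53125708, -0.0183908 ]), np.float64(0.019964479795272244)) [ 0.5346 -0.0012  0.0917]
0.1 304 (array([ 0.53115258, -0.01917382]), np.float64(0.020699659708101774)) [ 0.5339 -0.0017  0.1001]
0.108 367 (array([ 0.53111542, -0.01946818]), np.float64(0.020989691544570574)) [ 0.5342 -0.0023  0.108 ]
0.116 433 (array([ 0.53104935, -0.01991309]), np.float64(0.02141689838433511)) [ 0.534  -0.0022  0.1161]
panz 0.0783416753871964 13083
pan fit (array([ 0.53164325, -0.02044057]), np.float64(0.054585595126658455))
```

Weight (0.5311, -0.0193) against pan (0.5316, -0.0204), so it's centred. I'll lower gently.

servo_tool:
  increments:
    - {"x": 0,"y": -0.001,"z": -0.003,"wx": 0,"wy": 0,"wz": 0,"gripper": 0.3}
    - {"x": 0,"y": -0.001,"z": -0.006,"wx": 0,"wy": 0,"wz": 0,"gripper": 0.3}
    - {"x": 0,"y": -0.001,"z": -0.008,"wx": 0,"wy": 0,"wz": 0,"gripper": 0.3}
    - {"x": 0,"y": -0.001,"z": -0.01,"wx": 0,"wy": 0,"wz": 0,"gripper": 0.3}
    - {"x": 0,"y": -0.001,"z": -0.0115,"wx": 0,"wy": 0,"wz": 0,"gripper": 0.3}
    - {"x": 0,"y": -0.001,"z": -0.013,"wx": 0,"wy": 0,"wz": 0,"gripper": 0.3}
    - {"x": 0,"y": -0.001,"z": -0.0145,"wx": 0,"wy": 0,"wz": 0,"gripper": 0.3}
    - {"x": 0,"y": -0.001,"z": -0.0155,"wx": 0,"wy": 0,"wz": 0,"gripper": 0.3}
    - {"x": 0,"y": -0.001,"z": -0.0155,"wx": 0,"wy": 0,"wz": 0,"gripper": 0.3}
    - {"x": 0,"y": -0.001,"z": -0.0155,"wx": 0,"wy": 0,"wz": 0,"gripper": 0.3}

```text
t: 6.85
tcp_pos: [0.5309, -0.0229, 0.0902]
ee_rot: [0.766, 0.643, -0.0, 0.0]
wrist_force: [-2.4, -1.1, -0.9]
width: 0.0412
grip_force: 30.0
```

servo_tool:
  increments:
    - {"x": 0,"y": 0,"z": -0.001,"wx": 0,"wy": 0,"wz": 0,"gripper": 0.3}
    - {"x": 0,"y": 0,"z": -0.0015,"wx": 0,"wy": 0,"wz": 0,"gripper": 0.3}
    - {"x": 0,"y": 0,"z": -0.0015,"wx": 0,"wy": 0,"wz": 0,"gripper": 0.3}
    - {"x": 0,"y": 0,"z": -0.0015,"wx": 0,"wy": 0,"wz": 0,"gripper": 0.65}
    - {"x": 0,"y": 0,"z": -0.0015,"wx": 0,"wy": 0,"wz": 0,"gripper": 0.8}
    - {"x": 0,"y": 0,"z": -0.0015,"wx": 0,"wy": 0,"wz": 0,"gripper": 0.9}
    - {"x": 0,"y": 0,"z": -0.0015,"wx": 0,"wy": 0,"wz": 0,"gripper": 0.9}
    - {"x": 0,"y": 0,"z": -0.0015,"wx": 0,"wy": 0,"wz": 0,"gripper": 0.9}
    - {"x": 0,"y": 0,"z": -0.0015,"wx": 0,"wy": 0,"wz": 0,"gripper": 0.9}

```text
t: 7.6
tcp_pos: [0.531, -0.0227, 0.0887]
ee_rot: [0.766, 0.643, 0.0, 0.0]
wrist_force: [-1.6, -0.4, 0.7]
width: 0.077
grip_force: 0.0
```

servo_tool:
  increments:
    - {"x": 0,"y": 0,"z": 0.01,"wx": 0,"wy": 0,"wz": 0,"gripper": 0.9}
    - {"x": 0,"y": 0,"z": 0.03,"wx": 0,"wy": 0,"wz": 0,"gripper": 0.9}
    - {"x": 0,"y": 0,"z": 0.06,"wx": 0,"wy": 0,"wz": 0,"gripper": 0.9}
    - {"x": 0,"y": 0,"z": 0.09,"wx": 0,"wy": 0,"wz": 0,"gripper": 0.9}
    - {"x": 0,"y": 0,"z": 0.12,"wx": 0,"wy": 0,"wz": 0,"gripper": 0.9}
    - {"x": 0,"y": 0,"z": 0.13,"wx": 0,"wy": 0,"wz": 0,"gripper": 0.9}
    - {"x": 0,"y": 0,"z": 0.13,"wx": 0,"wy": 0,"wz": 0,"gripper": 0.9}

```text
t: 8.18
tcp_pos: [0.5325, -0.0226, 0.222]
ee_rot: [0.766, 0.643, 0.002, 0.002]
wrist_force: [-0.3, -0.4, -0.3]
width: 0.0791
grip_force: 0.0
```

Released. I'll look over the placement while moving above the cap and winding the wrist back (anticlockwise), so that one grip covers the whole turn.

servo_tool:
  increments:
    - {"x": 0.005,"y": -0.013,"z": 0,"wx": 0,"wy": 0,"wz": 0.12,"gripper": 0.9}
    - {"x": 0.01,"y": -0.026,"z": 0,"wx": 0,"wy": 0,"wz": 0.24,"gripper": 0.9}
    - {"x": 0.014,"y": -0.039,"z": 0,"wx": 0,"wy": 0,"wz": 0.36,"gripper": 0.9}
    - {"x": 0.019,"y": -0.052,"z": 0,"wx": 0,"wy": 0,"wz": 0.48,"gripper": 0.9}
    - {"x": 0.024,"y": -0.065,"z": 0,"wx": 0,"wy": 0,"wz": 0.6,"gripper": 0.9}
    - {"x": 0.029,"y": -0.078,"z": 0,"wx": 0,"wy": 0,"wz": 0.72,"gripper": 0.9}
    - {"x": 0.034,"y": -0.092,"z": 0,"wx": 0,"wy": 0,"wz": 0.84,"gripper": 0.9}
    - {"x": 0.038,"y": -0.105,"z": 0,"wx": 0,"wy": 0,"wz": 0.96,"gripper": 0.9}
    - {"x": 0.043,"y": -0.118,"z": 0,"wx": 0,"wy": 0,"wz": 1.08,"gripper": 0.9}
    - {"x": 0.048,"y": -0.131,"z": 0,"wx": 0,"wy": 0,"wz": 1.2,"gripper": 0.9}
    - {"x": 0.053,"y": -0.144,"z": 0,"wx": 0,"wy": 0,"wz": 1.32,"gripper": 0.9}
    - {"x": 0.058,"y": -0.157,"z": 0,"wx": 0,"wy": 0,"wz": 1.44,"gripper": 0.9}

```text
t: 9.18
tcp_pos: [0.5883, -0.1803, 0.2168]
ee_rot: [0.149, 0.989, 0.0, -0.001]
wrist_force: [0.3, 0.4, 1.1]
width: 0.0789
grip_force: 0.0
```

Run:
```python
from h import *
s=ctrl.get_state();print(s['t'],s['tcp_pos'].round(4),s['ee_rot'].round(4),s['joints'].round(2))
p,im,d=grab('wrist'); q,im2,d2=grab('scene')
cv2.imwrite('pics/w4.png',np.vstack([im,cv2.copyMakeBorder(cv2.resize(im2[170:260,150:320],(302,160)),0,0,0,258,cv2.BORDER_CONSTANT)]))
v,u=np.nonzero(d2>0); P=pts(q,d2,v,u,'scene')
k=P[(np.hypot(P[:,0]-.531,P[:,1]+.02)<.035)&(P[:,2]>.085)&(P[:,2]<.14)]
print('weight scene',len(k),k[:,2].max(),k.mean(0).round(4), fitc(k[k[:,2]<.108]))
v,u=np.nonzero(d2>0)
pn=P[(np.hypot(P[:,0]-.531,P[:,1]+.02)<.05)&(P[:,2]>.06)&(P[:,2]<.082)]; print('pan z',np.median(pn[:,2]))
```

```text
9.1833 [ 0.5883 -0.1803  0.2168] [ 1.487e-01  9.889e-01  3.000e-04 -1.200e-03] [ 0.81  0.55 -0.87  1.59  0.44  1.21  1.13]
weight scene 230 0.13322061913682803 [ 0.5423 -0.015   0.1063] (array([ 0.53381197, -0.01913392]), np.float64(0.019124629414623923))
pan z 0.07201514193035241
```

View pics/w4.png

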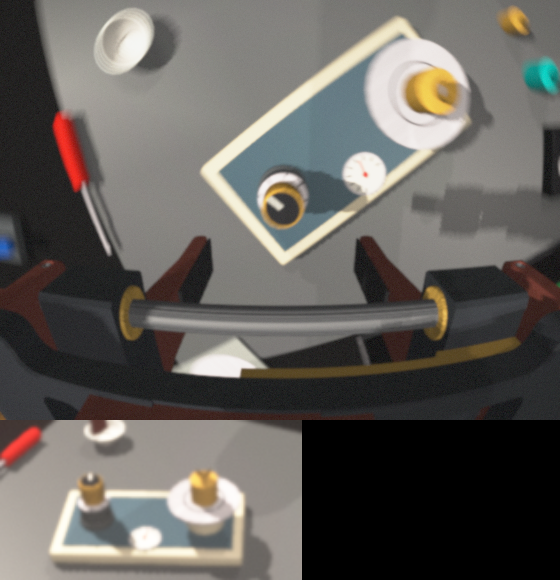

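The weight stands upright in the ring with the pan sunk to z=0.072, and the cap is at pixel (283,206). Joint 7 grows anticlockwise, so there's room to wind back 1.4 rad further.

servo_tool:
  increments:
    - {"x": 0,"y": 0,"z": 0,"wx": 0,"wy": 0,"wz": 0.12,"gripper": 0.9}
    - {"x": 0,"y": 0,"z": 0,"wx": 0,"wy": 0,"wz": 0.24,"gripper": 0.9}
    - {"x": 0,"y": 0,"z": 0,"wx": 0,"wy": 0,"wz": 0.36,"gripper": 0.9}
    - {"x": 0,"y": 0,"z": 0,"wx": 0,"wy": 0,"wz": 0.48,"gripper": 0.9}
    - {"x": 0,"y": 0,"z": 0,"wx": 0,"wy": 0,"wz": 0.6,"gripper": 0.9}
    - {"x": 0,"y": 0,"z": 0,"wx": 0,"wy": 0,"wz": 0.72,"gripper": 0.9}
    - {"x": 0,"y": 0,"z": 0,"wx": 0,"wy": 0,"wz": 0.84,"gripper": 0.9}
    - {"x": 0,"y": 0,"z": 0,"wx": 0,"wy": 0,"wz": 0.96,"gripper": 0.9}
    - {"x": 0,"y": 0,"z": 0,"wx": 0,"wy": 0,"wz": 1.08,"gripper": 0.9}
    - {"x": 0,"y": 0,"z": 0,"wx": 0,"wy": 0,"wz": 1.2,"gripper": 0.9}
    - {"x": 0,"y": 0,"z": 0,"wx": 0,"wy": 0,"wz": 1.2,"gripper": 0.9}
    - {"x": 0,"y": 0,"z": 0,"wx": 0,"wy": 0,"wz": 1.2,"gripper": 0.9}

```text
t: 10.28
tcp_pos: [0.5884, -0.1788, 0.2178]
ee_rot: [-0.43, 0.903, 0.001, -0.0]
wrist_force: [0.5, 0.7, 0.6]
width: 0.0794
grip_force: 0.0
```

```bash
cat > cap.py <<'E'
from h import *
s=ctrl.get_state();print(s['t'],s['tcp_pos'].round(4),s['ee_rot'].round(4),s['joints'].round(2),s['wrist_force'].round(1),s['wrist_torque'].round(2),s['width'],s['grip_force'])
x,y=s['ee_rot'][:2]; print('tool x yaw deg',np.degrees(2*np.arctan2(y,x)))
p,im,d=grab('wrist'); v,u=np.nonzero(d>0); P=pts(p,d,v,u,'wrist')
near=np.hypot(P[:,0]-.5895,P[:,1]+.18)<.03
k=P[near&(P[:,2]>.097)&(P[:,2]<.11)]
if len(k)>30:
    zt=np.median(k[:,2]); k=k[abs(k[:,2]-zt)<.002]; c,r=cv2.minEnclosingCircle((k[:,:2]*1000).astype(np.float32)); print('cap top',len(k),zt,c,r)
    g=im[v,u].min(1); m=near&(abs(P[:,2]-zt)<.003)&(g>140)&(np.hypot(P[:,0]-c[0]/1e3,P[:,1]-c[1]/1e3)<.0125)
    w=P[m]-[c[0]/1e3,c[1]/1e3,0]; print('index',m.sum(),np.degrees(np.arctan2(w[:,1].mean(),w[:,0].mean())),np.hypot(*w.mean(0)[:2]))
E
python3 cap.py
```

```text
10.2833 [ 0.5884 -0.1788  0.2178] [-4.304e-01  9.026e-01  8.000e-04 -3.000e-04] [ 0.95  0.67 -1.14  1.59  0.62  1.3   2.18] [0.5 0.7 0.6] [ 0.14 -0.14  0.01] 0.07943761094220998 0.0
tool x yaw deg 230.98652877119142
cap top 1230 0.10250345648269937 (591.1171264648438, -180.36856079101562) 17.752487182617188
index 61 -149.96149292536347 0.0071271907616056816
```

Cap centre is about (0.590, -0.180) with the index at -150°. I'll descend over it and grip.

servo_tool:
  increments:
    - {"x": 0.002,"y": -0.001,"z": -0.03,"wx": 0,"wy": 0,"wz": 0,"gripper": 0.9}
    - {"x": 0.002,"y": -0.001,"z": -0.06,"wx": 0,"wy": 0,"wz": 0,"gripper": 0.9}
    - {"x": 0.002,"y": -0.001,"z": -0.085,"wx": 0,"wy": 0,"wz": 0,"gripper": 0.9}
    - {"x": 0.002,"y": -0.001,"z": -0.105,"wx": 0,"wy": 0,"wz": 0,"gripper": 0.9}
    - {"x": 0.002,"y": -0.001,"z": -0.12,"wx": 0,"wy": 0,"wz": 0,"gripper": 0.9}
    - {"x": 0.002,"y": -0.001,"z": -0.13,"wx": 0,"wy": 0,"wz": 0,"gripper": 0.9}
    - {"x": 0.002,"y": -0.001,"z": -0.136,"wx": 0,"wy": 0,"wz": 0,"gripper": 0.9}
    - {"x": 0.002,"y": -0.001,"z": -0.136,"wx": 0,"wy": 0,"wz": 0,"gripper": 0.9}
    - {"x": 0.002,"y": -0.001,"z": -0.136,"wx": 0,"wy": 0,"wz": 0,"gripper": 0.9}

```text
t: 11.08
tcp_pos: [0.5914, -0.1806, 0.0833]
ee_rot: [-0.433, 0.902, -0.0, 0.0]
wrist_force: [-0.2, -0.3, -0.3]
width: 0.0791
grip_force: 0.0
```

servo_tool:
  increments:
    - {"x": 0,"y": 0,"z": 0,"wx": 0,"wy": 0,"wz": 0,"gripper": 0.2}
    - {"x": 0,"y": 0,"z": 0,"wx": 0,"wy": 0,"wz": 0,"gripper": 0.2}
    - {"x": 0,"y": 0,"z": 0,"wx": 0,"wy": 0,"wz": 0,"gripper": 0.2}
    - {"x": 0,"y": 0,"z": 0,"wx": 0,"wy": 0,"wz": 0,"gripper": 0.2}
    - {"x": 0,"y": 0,"z": 0,"wx": 0,"wy": 0,"wz": 0,"gripper": 0.2}
    - {"x": 0,"y": 0,"z": 0,"wx": 0,"wy": 0,"wz": 0,"gripper": 0.2}
    - {"x": 0,"y": 0,"z": 0,"wx": 0,"wy": 0,"wz": 0,"gripper": 0.2}

```text
t: 11.67
tcp_pos: [0.5908, -0.1808, 0.0827]
ee_rot: [-0.433, 0.902, 0.0, -0.0]
wrist_force: [-3.8, 3.3, 1.9]
width: 0.0362
grip_force: 3.8
```

```bash
python3 cap.py
```

```text
11.6667 [ 0.5908 -0.1808  0.0827] [-4.328e-01  9.015e-01  1.000e-04 -0.000e+00] [ 0.89  0.8  -1.03  1.71  0.77  1.09  2.08] [-3.8  3.3  1.9] [ 0.85  0.87 -0.01] 0.036208860874812204 3.8362694531679153
tool x yaw deg 231.28492711502753
cap top 3881 0.10240735748821428 (584.2747802734375, -188.36048889160156) 26.75481605529785
index 236 101.9034513938772 0.0036412861086240885
```

Gripped (36.2 mm). I'll screw clockwise.

servo_tool:
  increments:
    - {"x": 0,"y": 0,"z": 0,"wx": 0,"wy": 0,"wz": 0,"gripper": 0.2}
    - {"x": 0,"y": 0,"z": 0,"wx": 0,"wy": 0,"wz": -0.1,"gripper": 0.2}
    - {"x": 0,"y": 0,"z": -0.0001,"wx": 0,"wy": 0,"wz": -0.2,"gripper": 0.2}
    - {"x": 0,"y": 0,"z": -0.0002,"wx": 0,"wy": 0,"wz": -0.3,"gripper": 0.2}
    - {"x": 0,"y": 0,"z": -0.0003,"wx": 0,"wy": 0,"wz": -0.4,"gripper": 0.2}
    - {"x": 0,"y": 0,"z": -0.0003,"wx": 0,"wy": 0,"wz": -0.5,"gripper": 0.2}
    - {"x": 0,"y": 0,"z": -0.0004,"wx": 0,"wy": 0,"wz": -0.6,"gripper": 0.2}
    - {"x": 0,"y": 0,"z": -0.0005,"wx": 0,"wy": 0,"wz": -0.7,"gripper": 0.2}
    - {"x": 0,"y": 0,"z": -0.0005,"wx": 0,"wy": 0,"wz": -0.8,"gripper": 0.2}
    - {"x": 0,"y": 0,"z": -0.0006,"wx": 0,"wy": 0,"wz": -0.9,"gripper": 0.2}
    - {"x": 0,"y": 0,"z": -0.0006,"wx": 0,"wy": 0,"wz": -1.0,"gripper": 0.2}
    - {"x": 0,"y": 0,"z": -0.0006,"wx": 0,"wy": 0,"wz": -1.0,"gripper": 0.2}

```text
t: 12.72
tcp_pos: [0.5905, -0.1802, 0.0821]
ee_rot: [0.054, 0.999, 0.0, -0.0]
wrist_force: [-2.2, 2.4, 1.4]
width: 0.0355
grip_force: 30.0
```

servo_tool:
  increments:
    - {"x": 0,"y": 0,"z": 0,"wx": 0,"wy": 0,"wz": -0.1,"gripper": 0.2}
    - {"x": 0,"y": 0,"z": -0.0001,"wx": 0,"wy": 0,"wz": -0.2,"gripper": 0.2}
    - {"x": 0,"y": 0,"z": -0.0002,"wx": 0,"wy": 0,"wz": -0.3,"gripper": 0.2}
    - {"x": 0,"y": 0,"z": -0.0003,"wx": 0,"wy": 0,"wz": -0.4,"gripper": 0.2}
    - {"x": 0,"y": 0,"z": -0.0003,"wx": 0,"wy": 0,"wz": -0.5,"gripper": 0.2}
    - {"x": 0,"y": 0,"z": -0.0004,"wx": 0,"wy": 0,"wz": -0.6,"gripper": 0.2}
    - {"x": 0,"y": 0,"z": -0.0005,"wx": 0,"wy": 0,"wz": -0.7,"gripper": 0.2}
    - {"x": 0,"y": 0,"z": -0.0005,"wx": 0,"wy": 0,"wz": -0.8,"gripper": 0.2}
    - {"x": 0,"y": 0,"z": -0.0006,"wx": 0,"wy": 0,"wz": -0.9,"gripper": 0.2}
    - {"x": 0,"y": 0,"z": -0.0006,"wx": 0,"wy": 0,"wz": -1.0,"gripper": 0.2}
    - {"x": 0,"y": 0,"z": -0.0006,"wx": 0,"wy": 0,"wz": -1.0,"gripper": 0.2}

```text
t: 13.63
tcp_pos: [0.5909, -0.1796, 0.0814]
ee_rot: [0.525, 0.851, 0.0, -0.0]
wrist_force: [-1.3, 4.4, 0.7]
width: 0.0357
grip_force: 30.0
```

```bash
python3 cap.py|head -2
python3 - <<'E'
from h import *
p,im,d=grab('wrist'); cv2.imwrite('pics/w5.png',cv2.resize(im[200:400,140:420],None,fx=2.5,fy=2.5))
E
```

```text
13.6333 [ 0.5909 -0.1796  0.0814] [ 5.248e-01  8.512e-01  4.000e-04 -3.000e-04] [ 0.63  0.63 -0.59  1.72  0.42  0.92  0.34] [-1.3  4.4  0.7] [ 0.78  0.14 -0.07] 0.035675480777141375 30.001210570335388
tool x yaw deg 116.68632812214818
```

View pics/w5.png

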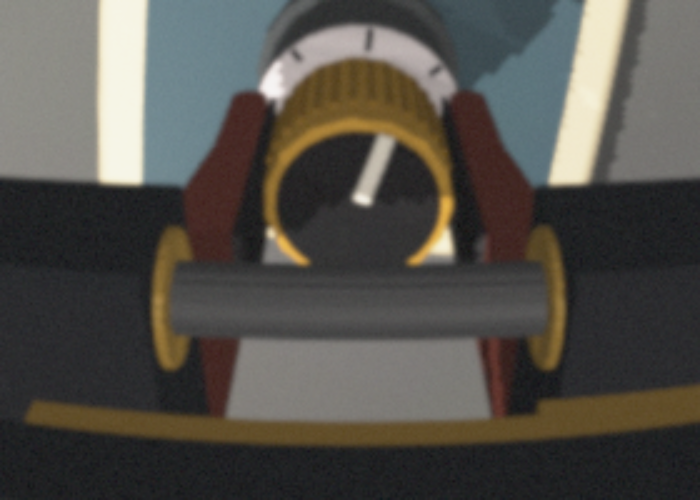

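The index line still sits about 20° clockwise of the tool axis, so there's no slip. Wrist torque z is -0.07, which is just thread friction. I'll continue in smaller bites, watching that torque.

servo_tool:
  increments:
    - {"x": 0,"y": 0,"z": 0,"wx": 0,"wy": 0,"wz": -0.1,"gripper": 0.2}
    - {"x": 0,"y": 0,"z": -0.0001,"wx": 0,"wy": 0,"wz": -0.2,"gripper": 0.2}
    - {"x": 0,"y": 0,"z": -0.0002,"wx": 0,"wy": 0,"wz": -0.3,"gripper": 0.2}
    - {"x": 0,"y": 0,"z": -0.0003,"wx": 0,"wy": 0,"wz": -0.4,"gripper": 0.2}
    - {"x": 0,"y": 0,"z": -0.0003,"wx": 0,"wy": 0,"wz": -0.5,"gripper": 0.2}

```text
t: 14.15
tcp_pos: [0.5912, -0.1796, 0.0811]
ee_rot: [0.719, 0.695, 0.001, -0.0]
wrist_force: [0.6, 4.3, 0.5]
width: 0.0354
grip_force: 30.0
```

```bash
cat > st.py <<'E'
from h import *
s=ctrl.get_state();x,y=s['ee_rot'][:2]
print(s['t'],s['tcp_pos'].round(4),'j7',s['joints'][6].round(2),'F',s['wrist_force'].round(1),'Tz',s['wrist_torque'].round(3),'yaw',np.degrees(2*np.arctan2(y,x)).round(1),s['width'].round(4))
_,im,_=grab('wrist'); b=im[250:307,235:330]; hs=cv2.cvtColor(b,cv2.COLOR_BGR2HSV)
m=((hs[...,2]>95)&(hs[...,1]<70)).astype(np.uint8); n,l,t,c=cv2.connectedComponentsWithStats(m)
for i in range(1,n):
    if t[i,4]>15:
        v,u=np.nonzero(l==i); f=cv2.fitLine(np.c_[u,v].astype(np.float32),cv2.DIST_L2,0,.01,.01).ravel(); print(t[i],'img line deg',np.degrees(np.arctan2(-f[1],f[0])).round(1))
E
python3 st.py
```

```text
Traceback (most recent call last):
  File "st.py", line 3, in <module>
    print(s['t'],s['tcp_pos'].round(4),'j7',s['joints'][6].round(2),'F',s['wrist_force'].round(1),'Tz',s['wrist_torque'].round(3),'yaw',np.degrees(2*np.arctan2(y,x)).round(1),s['width'].round(4))
                                                                                                                                                                               ^^^^^^^^^^^^^^^^
AttributeError: 'float' object has no attribute 'round'
```

```bash
sed -i "s/s\['width'\].round(4)/s['width']/" st.py; python3 st.py
```

```text
14.15 [ 0.5912 -0.1796  0.0811] j7 -0.09 F [0.6 4.3 0.5] Tz [ 1.049 -0.125  0.126] yaw 88.1 0.03539782871421292
[ 45   4  19  29 296] img line deg 67.5
[  9  42  15  15 122] img line deg -41.0
[74 42 13 14 90] img line deg 52.9
```

servo_tool:
  increments:
    - {"x": 0,"y": 0,"z": 0,"wx": 0,"wy": 0,"wz": -0.1,"gripper": 0.2}
    - {"x": 0,"y": 0,"z": -0.0001,"wx": 0,"wy": 0,"wz": -0.2,"gripper": 0.2}
    - {"x": 0,"y": 0,"z": -0.0002,"wx": 0,"wy": 0,"wz": -0.3,"gripper": 0.2}
    - {"x": 0,"y": 0,"z": -0.0003,"wx": 0,"wy": 0,"wz": -0.4,"gripper": 0.2}
    - {"x": 0,"y": 0,"z": -0.0003,"wx": 0,"wy": 0,"wz": -0.5,"gripper": 0.2}

```text
t: 14.62
tcp_pos: [0.5915, -0.1797, 0.0808]
ee_rot: [0.868, 0.497, 0.001, -0.0]
wrist_force: [2.2, 4.7, -1.2]
width: 0.0361
grip_force: 30.0
```

```bash
python3 st.py
```

```text
14.6167 [ 0.5915 -0.1797  0.0808] j7 -0.52 F [ 2.2  4.7 -1.2] Tz [ 1.01  -0.371  0.083] yaw 59.6 0.03608488961449863
[ 44   4  20  30 325] img line deg 68.6
[ 22  27  58  29 435] img line deg 10.2
[ 73  41  14  16 120] img line deg 53.5
[  9  42  15  15 119] img line deg -46.6
```

No slip at 3.0 rad turned.

servo_tool:
  increments:
    - {"x": 0,"y": 0,"z": 0,"wx": 0,"wy": 0,"wz": -0.1,"gripper": 0.2}
    - {"x": 0,"y": 0,"z": -0.0001,"wx": 0,"wy": 0,"wz": -0.2,"gripper": 0.2}
    - {"x": 0,"y": 0,"z": -0.0002,"wx": 0,"wy": 0,"wz": -0.3,"gripper": 0.2}
    - {"x": 0,"y": 0,"z": -0.0003,"wx": 0,"wy": 0,"wz": -0.4,"gripper": 0.2}
    - {"x": 0,"y": 0,"z": -0.0003,"wx": 0,"wy": 0,"wz": -0.5,"gripper": 0.2}

```text
t: 15.08
tcp_pos: [0.59, -0.181, 0.0805]
ee_rot: [0.964, 0.267, -0.001, 0.0]
wrist_force: [-6.7, 0.9, 7.5]
width: 0.0355
grip_force: 30.0
```

```bash
python3 st.py
```

```text
15.0833 [ 0.59   -0.181   0.0805] j7 -0.94 F [-6.7  0.9  7.5] Tz [0.199 1.633 0.771] yaw 31.0 0.03550716256164669
[ 44   0  15  30 296] img line deg 76.3
[ 68  39  19  18 146] img line deg 43.7
[  9  41  19  16 173] img line deg -32.6
```

Torque z jumped to 0.77 N·m and the index shifted 8° in the grip, so the cap is on its stop. I'll push a little further to confirm, and hold.

servo_tool:
  increments:
    - {"x": 0,"y": 0,"z": 0,"wx": 0,"wy": 0,"wz": -0.1,"gripper": 0.2}
    - {"x": 0,"y": 0,"z": 0,"wx": 0,"wy": 0,"wz": -0.2,"gripper": 0.2}
    - {"x": 0,"y": 0,"z": 0,"wx": 0,"wy": 0,"wz": -0.2,"gripper": 0.2}
    - {"x": 0,"y": 0,"z": 0,"wx": 0,"wy": 0,"wz": -0.2,"gripper": 0.2}

```text
t: 15.47
tcp_pos: [0.589, -0.1811, 0.0804]
ee_rot: [0.985, 0.171, -0.002, -0.0]
wrist_force: [-5.3, 1.6, 5.1]
width: 0.0356
grip_force: 30.0
```

```bash
python3 st.py
```

```text
15.4667 [ 0.589  -0.1811  0.0804] j7 -1.11 F [-5.3  1.6  5.1] Tz [0.584 1.411 0.115] yaw 19.7 0.035624251947815246
[ 43   0  10  27 250] img line deg -88.4
[ 65  37  23  20 215] img line deg 33.8
[  9  39  23  18 195] img line deg -27.5
```

Slip confirmed, so it's bottomed. I'll back off 1.57 rad anticlockwise and hold.

servo_tool:
  increments:
    - {"x": 0,"y": 0,"z": 0.0001,"wx": 0,"wy": 0,"wz": 0.1,"gripper": 0.2}
    - {"x": 0,"y": 0,"z": 0.0001,"wx": 0,"wy": 0,"wz": 0.2,"gripper": 0.2}
    - {"x": 0,"y": 0,"z": 0.0002,"wx": 0,"wy": 0,"wz": 0.3,"gripper": 0.2}
    - {"x": 0,"y": 0,"z": 0.0003,"wx": 0,"wy": 0,"wz": 0.4,"gripper": 0.2}
    - {"x": 0,"y": 0,"z": 0.0003,"wx": 0,"wy": 0,"wz": 0.5,"gripper": 0.2}
    - {"x": 0,"y": 0,"z": 0.0004,"wx": 0,"wy": 0,"wz": 0.6,"gripper": 0.2}
    - {"x": 0,"y": 0,"z": 0.0004,"wx": 0,"wy": 0,"wz": 0.7,"gripper": 0.2}
    - {"x": 0,"y": 0,"z": 0.0005,"wx": 0,"wy": 0,"wz": 0.8,"gripper": 0.2}

```text
t: 16.18
tcp_pos: [0.5902, -0.1824, 0.081]
ee_rot: [0.84, 0.543, -0.001, 0.0]
wrist_force: [-0.9, -0.7, 0.1]
width: 0.0352
grip_force: 30.0
```

servo_tool:
  increments:
    - {"x": 0,"y": 0,"z": 0.0001,"wx": 0,"wy": 0,"wz": 0.1,"gripper": 0.2}
    - {"x": 0,"y": 0,"z": 0.0001,"wx": 0,"wy": 0,"wz": 0.2,"gripper": 0.2}
    - {"x": 0,"y": 0,"z": 0.0002,"wx": 0,"wy": 0,"wz": 0.3,"gripper": 0.2}
    - {"x": 0,"y": 0,"z": 0.0003,"wx": 0,"wy": 0,"wz": 0.4,"gripper": 0.2}
    - {"x": 0,"y": 0,"z": 0.0003,"wx": 0,"wy": 0,"wz": 0.5,"gripper": 0.2}
    - {"x": 0,"y": 0,"z": 0.0004,"wx": 0,"wy": 0,"wz": 0.6,"gripper": 0.2}
    - {"x": 0,"y": 0,"z": 0.0004,"wx": 0,"wy": 0,"wz": 0.7,"gripper": 0.2}
    - {"x": 0,"y": 0,"z": 0.0005,"wx": 0,"wy": 0,"wz": 0.77,"gripper": 0.2}
    - {"x": 0,"y": 0,"z": 0.0005,"wx": 0,"wy": 0,"wz": 0.77,"gripper": 0.2}
    - {"x": 0,"y": 0,"z": 0.0005,"wx": 0,"wy": 0,"wz": 0.77,"gripper": 0.2}

```text
t: 17.02
tcp_pos: [0.592, -0.1825, 0.0816]
ee_rot: [0.578, 0.816, 0.0, 0.001]
wrist_force: [6.1, -2.8, -3.6]
width: 0.0354
grip_force: 30.0
```

```bash
python3 st.py
python3 - <<'E'
from h import *
_,im,_=grab('wrist'); q,im2,d2=grab('scene')
v,u=np.nonzero(d2>0); P=pts(q,d2,v,u,'scene')
k=P[(np.hypot(P[:,0]-.531,P[:,1]+.02)<.035)&(P[:,2]>.085)&(P[:,2]<.14)]
print('weight',len(k),k[:,2].max(),k.mean(0).round(4))
cv2.imwrite('pics/end.png',np.hstack([cv2.resize(im[230:400,160:400],(400,283)),cv2.resize(im2[130:330,130:413],(400,283))]))
E
```

```text
17.0167 [ 0.592  -0.1825  0.0816] j7 0.23 F [ 6.1 -2.8 -3.6] Tz [-0.547 -1.293  0.047] yaw 109.4 0.03539373666105738
[ 44   0   9  27 238] img line deg -89.8
[ 10  37  22  19 173] img line deg -43.5
[ 65  38  22  18 162] img line deg 37.7
weight 230 0.13290760877081598 [ 0.5421 -0.015   0.106 ]
```

View pics/end.png

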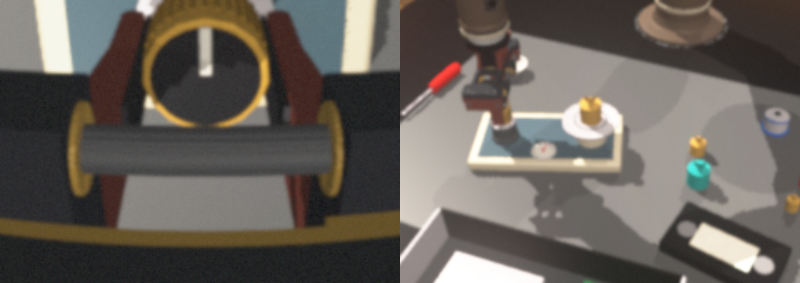

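The index line stayed put in the grip (-88° to -90°), so the cap turned back about 90° with the tool. The weight stands unchanged on the pan and everything else is in place, so I'm handing it in.

```bash
python3 -c "
from rig import ctrl
print(ctrl.finish_job())"
```

```text
the job is handed in; nothing more can be done
None
```

Job handed in, verdict not shown: the 500 g weight stands upright in the ring on the pan, and the cap was bottomed, backed off about 90° and is still gripped.

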